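# Make up a spindle kit in the caddy

## Robot

A 6-joint arm with a two-finger parallel gripper is mounted at the origin on a cart in front of the work surface, level with it; the furniture and walls round the work are solid. World frame = base frame: x ahead of the robot, y to its left, z up, the work surface at z = 0. Lengths are in m, angles in rad, forces in N, time in s.
With the tool pointing down it reaches from about 0.35 to 0.975 m from the base axis. Payload 4.9 kg.
Tool frame: the origin (TCP) lies on the centre line of the jaws, within the pads' length; the fingertips stand manip.tip_reach ahead of it and the grasp point (between the pads) is the TCP (manip.tip_reach is the distance from the TCP to the fingertips, in m); z points along the fingers, y is the line along which they close (so a half turn about z gives the same grasp; the last joint's range is limited). The gripper opens to 85 mm and grips with 20 to 120 N. Pads are 22 mm wide; open, the fingers measure 114 mm over their backs; the gripper's body (76 mm by 85 mm) begins 54 mm behind the grasp point. The pads swing forward as they close: fully open they stand 13 mm farther back than shut.
Start: joints at [-1.332, 0.053, 1.613, -0, 1.476, -0.119], TCP at [0.219, -0.585, 0.227] pointing down, gripper open.
Joint ranges: [-3.01, 3.01], [-1.01, 2.22], [0.06, 2.58], [-1.02, 4.17], [0.09, 2.62], [-3.14, 3.14]. Speed limits (rad/s): [2.57, 2.57, 3.14, 3.14, 3.14, 3.14].

## Interface

Orientations are given as a unit quaternion [w, x, y, z].
In Python, from plant import manip gives the robot as it stands. The module is installed in compiled form; this text tells all that it offers.
- The arm moves only by the tool move_arm, never from a script. Its argument "rows" is a list of rows, each a list of 7 numbers: the shift along the tool's x, y, z in cm, then the turn, a rotation vector about the tool's x, y, z in degrees, then the opening, from -1 (shut) to 1 (fully open). In form: [[tx, ty, tz, ax, ay, az, jaw], ...]. A call has 1 to 20 rows; each row shifts and turns the commanded pose from where the row before left it, along the tool's axes as they then stand; what a row does not reach is not made up. A row lasts 1/12 s, in which the tool goes at most 41.7 mm and 7.16 degrees, less where a joint would pass 70% of its speed; a pose out of reach is approached as far as the arm can. A call is refused whole if a number of a shift passes 4.17 or a number of a turn 7.16, either way. A call with a gripper value outside its range is refused whole. The fingers move at their own pace and stop on an object; the grip force is fixed at half the most. Time passes only in rows, so rows that do not move let the fingers close. It gives the time, the measured TCP pose, the force, the opening and the grip force at its end, in the units of the state.
- manip.state(): the state, without advancing time (a new reading comes with each control period).
- manip.grab_frame(name): name is "side" or "top" or "wrist"; returns a dict with "img" (384x512x3 uint8, blue, green, red), "mtx" (3x3 intrinsics, pixels), "R" (3x3) and "t" (3): a world point X has camera coordinates R X + t. Camera axes: x right, y down, z forward; pixel columns grow to the right and rows downward; lengths in m; the calibration is good to about 2 mm. A picture is of the moment at which its call begins. There is no depth.
- manip.job_done(): hands the job in; it is judged then, once.
The state is a dict: "time": time; "joint_pos": joint angles; "joint_vel": joint speeds; "joint_efforts": joint torques, N m; "tool_pos": TCP position; "tool_rot": TCP orientation; "contact_force": force on the tool from outside, world axes, zero at the start; "ft_torque": the same for the moment, N m; "gripper_width": opening from 0.0 (shut) to 1.0 (fully open); "grasp_force": force on a finger pad.
Only numpy, scipy, OpenCV 4.12 (cv2) and the standard library are available. Lean on these libraries where they do the work, as an engineer would, in place of code of your own. Each camera call takes 0.05 s, during which the arm holds its last target. There are 200 camera calls.

## Task

Make up one spindle kit in the grey caddy on the left: lay the small bearing flat inside the rim on the floor of the slotted cradle, then drop the short spindle into the open slots above it until both ends bottom out, and set the collar upright in the wide round nest and the nut flat in the small one. Leave the look-alikes (long spindle, big bearing, big turned holder) where they are, and let go of everything.

Things in the scene. Friction and masses are not known exactly. Their poses are not given: they have to be found in the camera images.
- spindle: The SHORT spindle, bare steel, lying on the worktable on the right: square middle 24 x 24 mm and 42 mm long, with a round journal 10 mm in diameter and 23 mm long on each end, 88 mm over all, 0.22 kg. Origin in the middle of it on its axis (12 mm above the table when lying); x runs along the axis, y and z are square to the flats.
- bearing: The SMALL ball bearing, lying flat on the worktable: steel ring 32 mm outside diameter, 9 mm thick, with a black seal and 12 mm bore; 20 g. Pose: origin at the centre of the underside, z is its axis, up.
- collar: Bright aluminium collar standing upright on the worktable: an open cup-like sleeve, 41 mm outside diameter, 41 mm tall, small black screw in its side; 55 g. Pose: origin at the centre of the underside, z is its axis, up.
- nut: Steel hexagon nut lying flat on the worktable, 19 mm across flats, 22 mm over corners, 10 mm thick; 15 g. Pose: origin at the centre of the underside, z is its axis, up.
- spindle_long: Look-alike, to be left alone: the LONG spindle, same square 24 mm section but the square part 76 mm long, 122 mm over all. Origin in its middle on its axis (12 mm above the table), x along the axis.
- big_bearing: Look-alike, to be left alone: the BIG bearing lying flat, 58 mm outside diameter, 15 mm thick, steel with black seal (nearly twice as wide as the bearing of the kit). Pose: origin at the centre of the underside, z is its axis, up.
- sleeve: Look-alike, to be left alone: heavy turned holder of bright aluminium standing upright, 55 mm diameter, 70 mm tall (bigger than the collar). Pose: origin at the centre of the underside, z is its axis, up.
- cradle: Block 66 (own x) x 86 (own y) x 6 mm, fixed in grey caddy, underside 8 mm above worktable; origin: centre of underside. Floor rim 2.5 mm high, 50 mm inside for the bearing. Two 6 mm steel forks at y = +-32 mm, with open slots at x = 0, 13 mm wide, bottom 29 mm above origin, flared from 42 mm to 32 mm wide at the top (57 mm). Seated spindle lies along y, axis 34 mm above origin, +-8 mm lengthwise.
- collar_nest: Block 66 (own x) x 86 (own y) x 6 mm, fixed in grey caddy, underside 8 mm above worktable; origin: centre of underside. The collar's nest: round rim 8 mm high above the floor, 58 mm inside, 64 mm outside diameter, at the centre. The three blocks lie side by side along x, 73 mm apart, in changing order, with one yaw.
- nut_nest: Block 66 (own x) x 86 (own y) x 6 mm, fixed in grey caddy, underside 8 mm above worktable; origin: centre of underside. The nut's nest: small round rim 2.5 mm high above the floor, 40 mm inside, 46 mm outside diameter, at the centre. The caddy is a low tray 226 x 98 mm on the left bench (top 5 mm above the worktable), walls 14 mm high.

How it is judged:
By the outcome, as a careful person would: the job done as asked, in the order asked, and still so for the second after the job is handed in, with the robot touching nothing.
It also fails if it takes over 118 s, if anything falls off the work surface, if the arm or the gripper's body presses on something with over 40 N, if the wrist force passes 120 N, or if a joint passes its speed limit or range.

## Working session

There is one attempt and no reset: what is moved stays moved. The work goes in short steps, Python scripts to look and compute and a tool call to move; the robot and the scene stay as the last step left them, time stands still between calls to the robot, and variables do not carry over. Pictures are saved under pics/ and viewed, at most 14 in all, crops included, and the job is handed in when it is done.

Besides the shell and the picture viewer there is one more tool, called after "Emit:" as a command line: name --pt "numbers of a row" for each row, then --argument value for the rest. move_arm: Moves the arm, as the interface text tells. Its arguments: {"type":"object","properties":{"rows":{"type":"array","items":{"type":"array","items":{"type":"number"}}}},"required":["rows"]}

```bash
mkdir -p pics; cat > h.py <<'E'
import numpy as np, cv2
from plant import manip
def ray(f,u,v):
    d=np.linalg.inv(f["mtx"])@np.array([u,v,1.]); R=np.array(f["R"]); 
    return -R.T@np.array(f["t"]), R.T@d
def onz(f,u,v,z):
    c,d=ray(f,u,v); return c+d*(z-c[2])/d[2]
def proj(f,X):
    p=f["mtx"]@(np.array(f["R"])@np.array(X)+f["t"]); return p[:2]/p[2]
def tri(*obs):
    A=np.zeros((3,3));b=np.zeros(3);L=[]
    for f,u,v in obs:
        c,d=ray(f,u,v); d=d/np.linalg.norm(d); P=np.eye(3)-np.outer(d,d); A+=P;b+=P@c
        L.append((c,d))
    X=np.linalg.solve(A,b); 
    return X,[np.linalg.norm(np.cross(X-c,d)) for c,d in L]
E
python3 - <<'E'
from h import *
import pickle
F={}
for n in("top","side","wrist"):
    f=manip.grab_frame(n);F[n]=f;print(n,"cam",(-np.array(f["R"]).T@f["t"]).round(3),np.array(f["R"])[2].round(2))
pickle.dump(F,open("f0.pkl","wb"))
cv2.imwrite("pics/top.png",cv2.resize(F["top"]["img"],(800,600),interpolation=cv2.INTER_CUBIC))
cv2.imwrite("pics/side.png",cv2.resize(F["side"]["img"],(800,600),interpolation=cv2.INTER_CUBIC))
print(manip.state(),manip.tip_reach)
E
```

```text
top cam [ 0.196 -0.006  1.629] [ 0.2  -0.   -0.98]
side cam [ 0.677 -0.811  0.902] [-0.15  0.67 -0.72]
wrist cam [ 0.283 -0.562  0.373] [-0.25 -0.09 -0.96]
{'time': 0.15, 'joint_pos': array([-1.33202024e+00,  5.32574044e-02,  1.61401750e+00,  3.52979013e-05,
        1.47601885e+00, -1.19011775e-01]), 'joint_vel': array([ 0.00162428, -0.00222029, -0.00395717,  0.00025947, -0.00030989,
       -0.0004811 ]), 'joint_efforts': array([ 9.17045363e-04, -3.94243991e+01, -3.70720518e+01, -1.18082639e-04,
        4.65808247e-03,  1.30825663e-05]), 'tool_pos': array([ 0.21875717, -0.58491621,  0.22578985]), 'tool_rot': array([-8.50079120e-04,  9.84041054e-01,  1.77939543e-01, -3.33656433e-05]), 'contact_force': array([-0.06406844, -0.81566901, -0.76991752]), 'ft_torque': array([-0.02409643, -0.03997948, -0.01152102]), 'grasp_force': 0.0, 'gripper_width': 0.9979112687788376} 0.019
```

View pics/top.png

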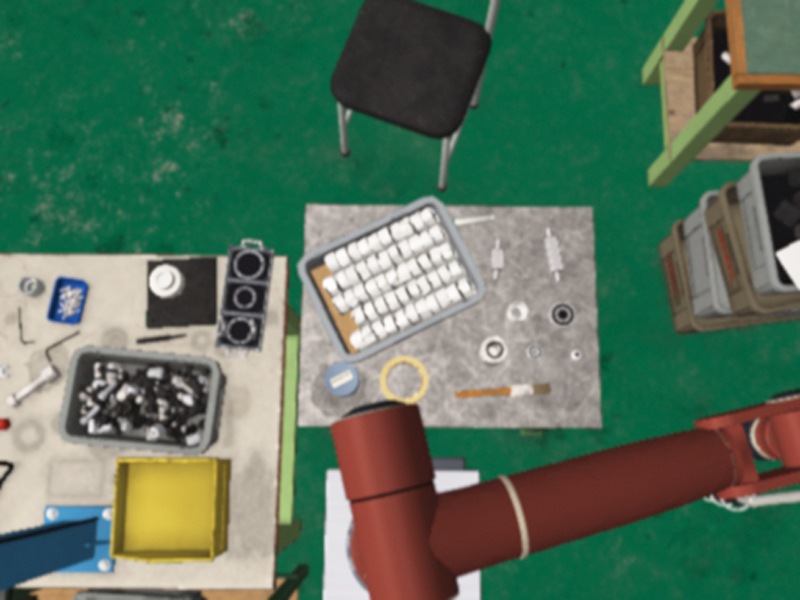

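View pics/side.png

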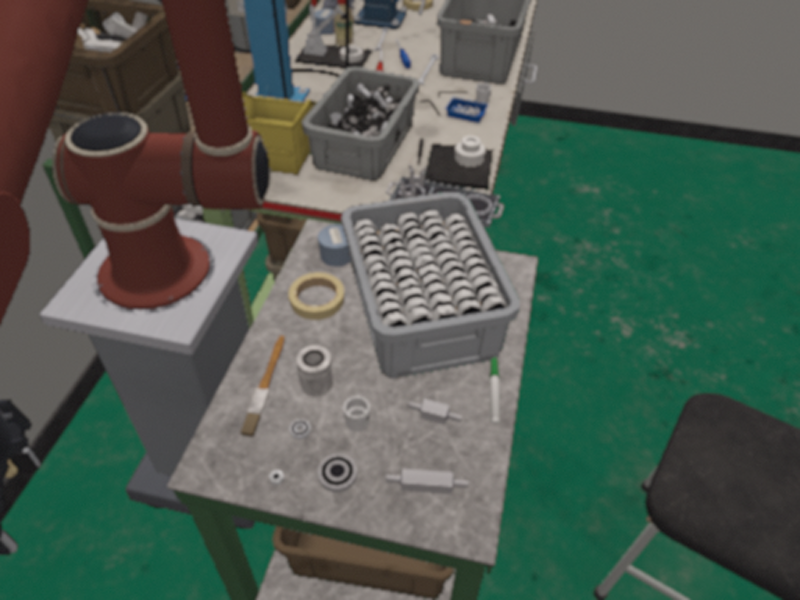

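The top view shows the parts on the right table at (display px) spindle (497,258), collar (517,312), small bearing (534,352) and nut (575,354). The caddy is at (245,295), with the cradle apparently its lowest block. I'll enlarge these.

```bash
python3 - <<'E'
from h import *
import pickle
F=pickle.load(open("f0.pkl","rb"))
def crop(n,x,y,w,h,s):
    c=cv2.resize(F[n]["img"][y:y+h,x:x+w],None,fx=s,fy=s,interpolation=cv2.INTER_CUBIC)
    for i in range(0,w,10): cv2.line(c,(i*s,0),(i*s,6 if i%50 else 14),(0,0,255),1); 
    for i in range(0,h,10): cv2.line(c,(0,i*s),(6 if i%50 else 14,i*s),(0,0,255),1)
    return c
a=crop("top",295,130,90,110,5); b=crop("top",130,150,50,80,7)
m=np.zeros((600,800,3),np.uint8); m[:550,:450]=a; m[:560,450:800]=b
cv2.imwrite("pics/m1.png",m)
a=crop("side",165,245,140,80,5);cv2.imwrite("pics/m2.png",a)
E
```

```text
(no output)
```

View pics/m1.png

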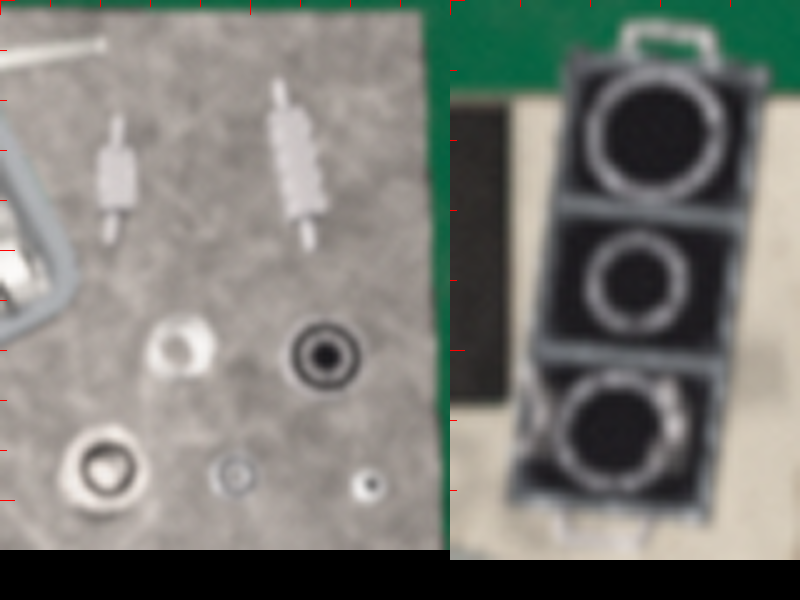

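View pics/m2.png

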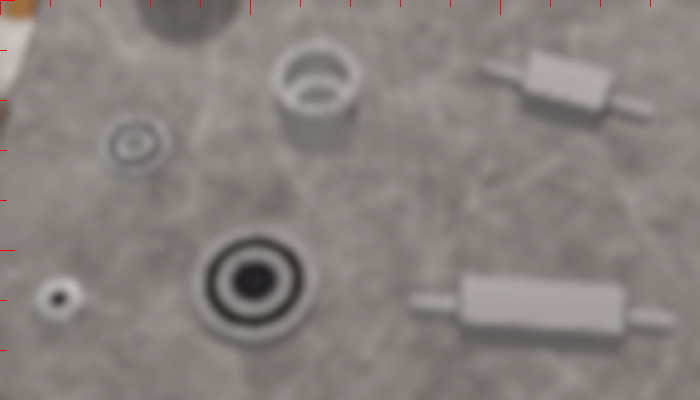

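```bash
python3 - <<'E'
from h import *
import pickle
F=pickle.load(open("f0.pkl","rb"))
T,S=F["top"],F["side"]
tp=lambda x,y:(T,295+(x+.5)/5-.5,130+(y+.5)/5-.5)
tc=lambda x,y:(T,130+(x-450+.5)/7-.5,150+(y+.5)/7-.5)
sp=lambda x,y:(S,165+(x+.5)/5-.5,245+(y+.5)/5-.5)
for n,a,b,z in[("spA",(118,117),(650,111),.014),("spB",(110,243),(485,68),.014),("spC",(116,180),(567,80),.024),("bear",(235,475),(135,144),.009),("collar",(183,347),(315,82),.041),("nut",(369,485),(59,298),.01)]:
    X,r=tri(tp(*a),sp(*b)); print(n,X.round(4),np.round(r,4),"top",onz(*tp(*a),z)[:2].round(4),"side",onz(*sp(*b),z)[:2].round(4))
for n,a,z in[("cn",(656,133),.022),("nn",(637,282),.0165),("cr",(617,430),.0165)]: print(n,onz(*tc(*a),z).round(4))
E
```

```text
spA [ 0.6474 -0.2042  0.0151] [0.0023 0.0023] top [ 0.6499 -0.2036] side [ 0.6453 -0.2045]
spB [ 0.5602 -0.1973  0.0123] [0.001 0.001] top [ 0.5608 -0.1967] side [ 0.5595 -0.199 ]
spC [ 0.6026 -0.2009  0.0212] [0.0007 0.0007] top [ 0.6026 -0.2003] side [ 0.6022 -0.2032]
bear [ 0.4019 -0.2799  0.0077] [0.0014 0.0014] top [ 0.4029 -0.279 ] side [ 0.401  -0.2813]
collar [ 0.4841 -0.2422  0.0365] [0.001 0.001] top [ 0.4842 -0.2411] side [ 0.4843 -0.2457]
nut [ 0.3958 -0.3693  0.0096] [0.0011 0.0011] top [ 0.3968 -0.3686] side [ 0.395  -0.3701]
cn [0.588  0.3404 0.022 ]
nn [0.5152 0.3471 0.0165]
cr [0.4428 0.353  0.0165]
```

Emit:
move_arm --pt "0 0 0 0 0 -7.16 1" --pt "0 0 0 0 0 -7.16 1" --pt "0 0 0 0 0 -7.16 1" --pt "0 0 0 0 0 -7.16 1" --pt "0 0 0 0 0 -7.16 1" --pt "0 0 0 0 0 -7.16 1" --pt "0 0 0 0 0 -7.16 1" --pt "0 0 0 0 0 -7.16 1" --pt "0 0 0 0 0 -7.16 1" --pt "3.2 1.57 0.7 0 0 0 1" --pt "3.2 1.57 0.7 0 0 0 1" --pt "3.2 1.57 0.7 0 0 0 1" --pt "3.2 1.57 0.7 0 0 0 1" --pt "3.2 1.57 0.7 0 0 0 1" --pt "3.2 1.57 0.7 0 0 0 1" --pt "3.2 1.57 0.7 0 0 0 1" --pt "3.2 1.57 0.7 0 0 0 1" --pt "3.2 1.57 0.7 0 0 0 0.3" --pt "3.2 1.57 0.7 0 0 0 0.2"

```text
time: 1.73
tool_pos: [0.4039, -0.2788, 0.1563]
tool_rot: [-0.0, 0.738, 0.675, 0.0]
contact_force: [0.6, -0.4, -0.1]
gripper_width: 0.749
grasp_force: 0.0
```

```bash
cat >> h.py <<'E'
from scipy.spatial.transform import Rotation as Ro
def rot(): 
    q=manip.state()["tool_rot"]; return Ro.from_quat([q[1],q[2],q[3],q[0]])
def go(target,psi):
    s=manip.state(); R=rot(); G=Ro.from_euler("z",psi,degrees=True)*Ro.from_euler("x",180,degrees=True)
    print("pos",s["tool_pos"].round(4),"w",round(s["gripper_width"],3),"t",s["time"],"shift cm",(R.inv().apply(np.array(target)-s["tool_pos"])*100).round(2),"turn deg",np.degrees((R.inv()*G).as_rotvec()).round(2), "shift after turn",(G.inv().apply(np.array(target)-s["tool_pos"])*100).round(2))
E
python3 - <<'E'
from h import *
import pickle
f=manip.grab_frame("wrist");pickle.dump(f,open("w1.pkl","wb"))
go([.402,-.28,.15],85);print(manip.tip_reach)
for n,X in dict(bear=(.402,-.28,.009),nut=(.396,-.369,.01),collar=(.484,-.242,.041),tcp=manip.state()["tool_pos"]).items(): print(n,proj(f,X).round(1))
cv2.imwrite("pics/w1.png",cv2.resize(f["img"],(800,600),interpolation=cv2.INTER_CUBIC))
E
```

```text
pos [ 0.4057 -0.2734  0.1544] w 0.658 t 1.7833 shift cm [-0.69 -0.31  0.43] turn deg [-0.03 -0.36  0.18] shift after turn [-0.69 -0.31  0.44]
0.019
bear [255.7 180.6]
nut [257.7 259. ]
collar [343.5 139.2]
tcp [258.7 228.6]
```

View pics/w1.png

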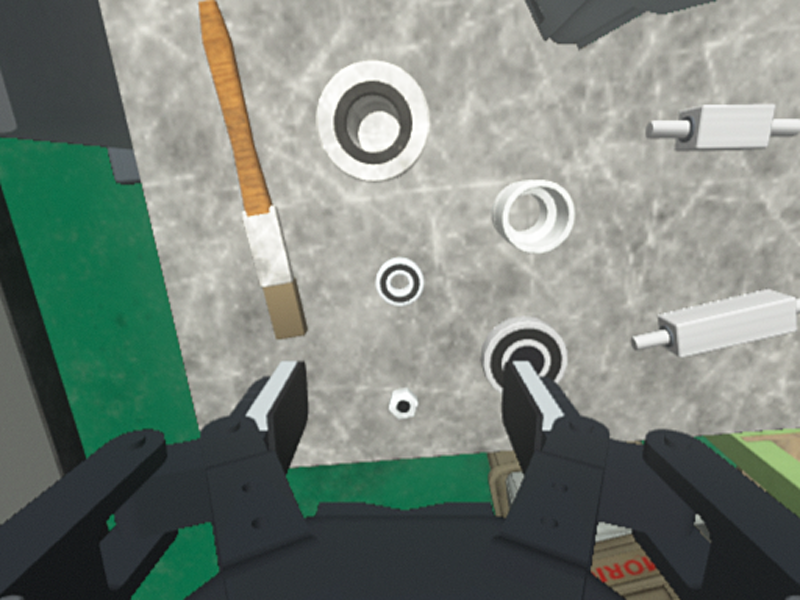

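Wrist view: bearing at (400,281), nut (403,404), collar rim (534,213) and spindle square (737,127). All agree with my projected positions within about 1 px, apart from the collar at about 3 px.

Emit:
move_arm --pt "-0.3 -0.15 3.0 0 0 0 0.2" --pt "-0.3 -0.15 3.0 0 0 0 0.2" --pt "0 0 2.0 0 0 0 0.2" --pt "0 0 2.0 0 0 0 0.2" --pt "0 0 0 0 0 0 0.2" --pt "0 0 0 0 0 0 0.2" --pt "0 0 0 0 0 0 0.2"

```text
time: 2.37
tool_pos: [0.4005, -0.2868, 0.0579]
tool_rot: [0.001, 0.738, 0.675, 0.0]
contact_force: [0.5, -0.1, 0.8]
gripper_width: 0.602
grasp_force: 0.0
```

```bash
python3 - <<'E'
from h import *
go([.402,-.279,.021],85)
f=manip.grab_frame("wrist")
print("bear proj",proj(f,(.402,-.279,.009)),"tip proj",proj(f,manip.state()["tool_pos"]-[0,0,.019]))
cv2.imwrite("pics/w2.png",f["img"])
E
```

```text
pos [ 0.4005 -0.2868  0.0579] w 0.602 t 2.3667 shift cm [0.8  0.08 3.69] turn deg [ 0.06  0.05 -0.07] shift after turn [0.8  0.09 3.69]
bear proj [257.98506112 199.36678504] tip proj [257.23564382 226.97550544]
```

View pics/w2.png

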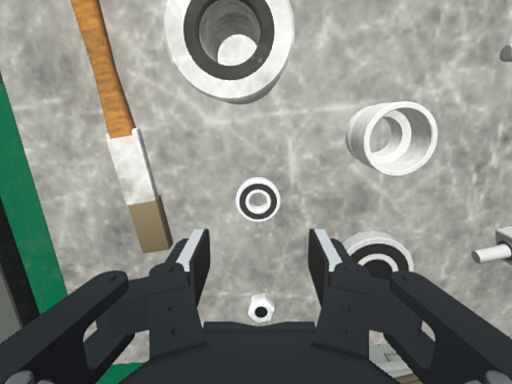

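```bash
python3 - <<'E'
from h import *
f=manip.grab_frame("wrist");R=rot();p=manip.state()["tool_pos"]
for d in(0,.005,.01,.015,.019,.025): print(d,[proj(f,p+R.apply([x,y,d])).round(0).tolist() for x in(.011,-.011) for y in(-.0256,.0256)])
E
```

```text
0 [[209.0, 221.0], [304.0, 221.0], [211.0, 258.0], [303.0, 258.0]]
0.005 [[210.0, 217.0], [303.0, 217.0], [212.0, 254.0], [302.0, 254.0]]
0.01 [[212.0, 214.0], [302.0, 214.0], [213.0, 250.0], [300.0, 250.0]]
0.015 [[213.0, 212.0], [301.0, 211.0], [215.0, 246.0], [299.0, 246.0]]
0.019 [[214.0, 209.0], [300.0, 209.0], [215.0, 243.0], [298.0, 243.0]]
0.025 [[215.0, 206.0], [298.0, 206.0], [217.0, 239.0], [297.0, 239.0]]
```

Emit:
move_arm --pt "0.4 0.05 1 0 0 0 0.1" --pt "0.4 0.05 1 0 0 0 0.1" --pt "0 0 1 0 0 0 0.1" --pt "0 0 0.7 0 0 0 0.1" --pt "0 0 0 0 0 0 0.1" --pt "0 0 0 0 0 0 0.1" --pt "0 0 0 0 0 0 0.1"

```text
time: 3.05
tool_pos: [0.4017, -0.2784, 0.0198]
tool_rot: [-0.0, 0.738, 0.675, -0.0]
contact_force: [-0.3, 0.2, 1.3]
gripper_width: 0.553
grasp_force: 0.0
```

```bash
python3 - <<'E'
from h import *
go([.402,-.279,.021],85)
f=manip.grab_frame("wrist");s=manip.grab_frame("side")
R=rot();p=manip.state()["tool_pos"];w=manip.state()["gripper_width"]*.0425
print([proj(f,p+R.apply([.011,w,d])).round(0).tolist() for d in(0,.01,.019)],[proj(s,p+R.apply([-.011,-w-.012,d])).round(0).tolist() for d in(0,.01,.019)])
a=cv2.resize(f["img"][150:300,170:350],None,fx=3,fy=3,interpolation=cv2.INTER_CUBIC)
b=cv2.resize(s["img"][215:315,150:230],None,fx=3.2,fy=3.2,interpolation=cv2.INTER_CUBIC)
m=np.zeros((450,800,3),np.uint8);m[:450,:540]=a;m[:320,540:796]=b;cv2.imwrite("pics/w3.png",m)
E
```

```text
pos [ 0.4017 -0.2784  0.0198] w 0.553 t 3.05 shift cm [-0.05  0.03 -0.12] turn deg [-0.   -0.   -0.06] shift after turn [-0.05  0.03 -0.12]
[[300.0, 221.0], [298.0, 215.0], [296.0, 210.0]] [[177.0, 270.0], [177.0, 272.0], [178.0, 274.0]]
```

View pics/w3.png

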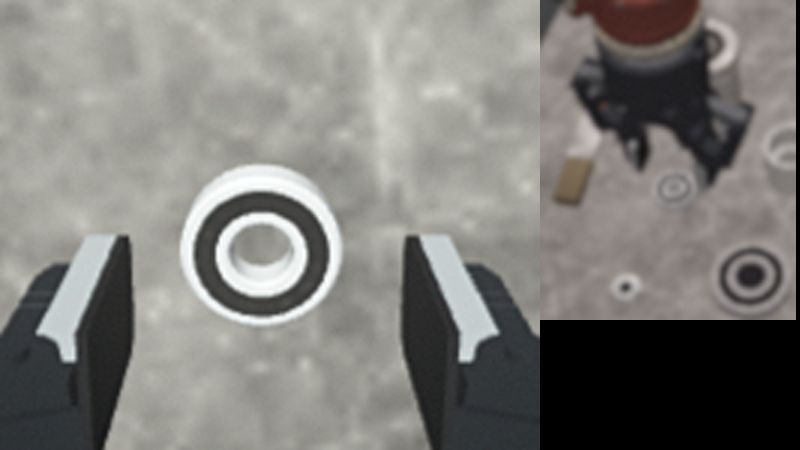

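The bearing is centred between the jaws at (262,250) in the crop. The fingertips look about 10 mm behind the TCP at this opening, well above the table, so I'll go down slowly and watch the force.

Emit:
move_arm --pt "0 0 0.15 0 0 0 0.05" --pt "0 0 0.15 0 0 0 0.05" --pt "0 0 0.15 0 0 0 0.05" --pt "0 0 0.1 0 0 0 0.05" --pt "0 0 0 0 0 0 0.05" --pt "0 0 0 0 0 0 0.05"

```text
time: 3.65
tool_pos: [0.4016, -0.2782, 0.0142]
tool_rot: [-0.0, 0.738, 0.675, -0.0]
contact_force: [-1.0, -0.3, -0.3]
gripper_width: 0.52
grasp_force: 0.0
```

Emit:
move_arm --pt "0 0 0.15 0 0 0 0.0" --pt "0 0 0.15 0 0 0 0.0" --pt "0 0 0.1 0 0 0 0.0" --pt "0 0 0.1 0 0 0 0.0" --pt "0 0 0 0 0 0 0.0" --pt "0 0 0 0 0 0 0.0"

```text
time: 4.15
tool_pos: [0.4016, -0.2783, 0.0092]
tool_rot: [-0.0, 0.738, 0.675, -0.0]
contact_force: [-0.6, -0.2, 0.4]
gripper_width: 0.498
grasp_force: 0.0
```

```bash
python3 - <<'E'
from h import *
go([.402,-.279,.021],85)
f=manip.grab_frame("wrist")
a=cv2.resize(f["img"][150:300,170:350],None,fx=3,fy=3,interpolation=cv2.INTER_CUBIC)
cv2.imwrite("pics/w4.png",a)
E
```

```text
pos [ 0.4016 -0.2783  0.0092] w 0.498 t 4.15 shift cm [-0.07  0.04 -1.18] turn deg [-0.01 -0.01 -0.06] shift after turn [-0.07  0.04 -1.18]
```

View pics/w4.png

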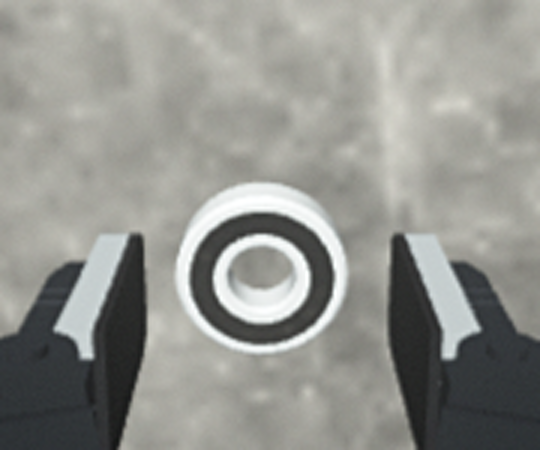

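The bearing is still below the tip plane (centre row 275 against tip mid-row 292), about 7 mm to its top face. I'll keep going down slowly.

Emit:
move_arm --pt "0 0 0.15 0 0 0 -0.05" --pt "0 0 0.15 0 0 0 -0.05" --pt "0 0 0.15 0 0 0 -0.05" --pt "0 0 0.15 0 0 0 -0.05" --pt "0 0 0.1 0 0 0 -0.05" --pt "0 0 0 0 0 0 -0.05" --pt "0 0 0 0 0 0 -0.05"

```text
time: 4.78
tool_pos: [0.4016, -0.2783, 0.0022]
tool_rot: [-0.0, 0.738, 0.675, 0.0]
contact_force: [0.8, 0.2, -0.7]
gripper_width: 0.479
grasp_force: 0.0
```

Emit:
move_arm --pt "0 0 0.1 0 0 0 -0.05" --pt "0 0 0.1 0 0 0 -0.05" --pt "0 0 0.1 0 0 0 -0.05" --pt "0 0 0 0 0 0 -0.05" --pt "0 0 0 0 0 0 -0.05"

```text
time: 5.2
tool_pos: [0.4016, -0.2783, -0.0008]
tool_rot: [-0.0, 0.738, 0.675, -0.0]
contact_force: [0.6, 0.7, -0.1]
gripper_width: 0.474
grasp_force: 0.0
```

```bash
python3 - <<'E'
from h import *
go([.402,-.279,.021],85)
f=manip.grab_frame("wrist")
a=cv2.resize(f["img"][150:300,170:350],None,fx=3,fy=3,interpolation=cv2.INTER_CUBIC)
cv2.imwrite("pics/w5.png",a)
E
```

```text
pos [ 0.4016 -0.2783 -0.0008] w 0.474 t 5.2 shift cm [-0.07  0.05 -2.18] turn deg [-0.01 -0.01 -0.06] shift after turn [-0.07  0.05 -2.18]
```

View pics/w5.png

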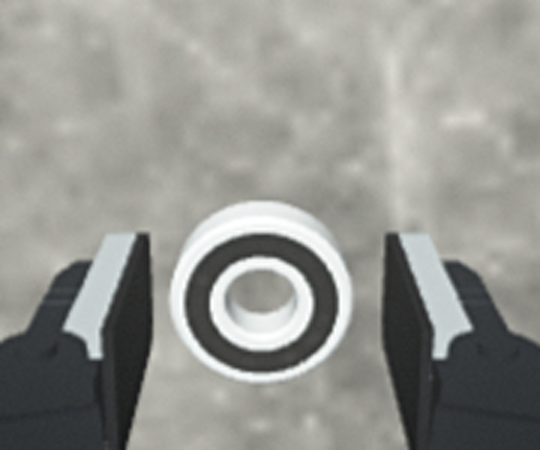

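Tips are now about 3 mm below the bearing's top face. I'll go down 2 mm more and close.

Emit:
move_arm --pt "0 0 0.1 0 0 0 -0.05" --pt "0 0 0.1 0 0 0 -0.2" --pt "0 0 0 0 0 0 -0.35" --pt "0 0 0 0 0 0 -0.6" --pt "0 0 0 0 0 0 -0.6" --pt "0 0 0 0 0 0 -0.6" --pt "0 0 0 0 0 0 -0.6"

```text
time: 5.83
tool_pos: [0.4018, -0.2785, -0.0024]
tool_rot: [0.0, 0.738, 0.675, -0.0]
contact_force: [-1.2, 0.8, 3.6]
gripper_width: 0.326
grasp_force: 58.9
```

Emit:
move_arm --pt "0 0 -1 0 0 0 -0.6" --pt "0 0 -3 0 0 0 -0.6" --pt "0 0 -4 0 0 0 -0.6" --pt "0 0 -4 0 0 0 -0.6" --pt "0 0 -4 0 0 0 -0.6" --pt "0 0 -4 0 0 0 -0.6" --pt "1 0 -2 0 0 0 -0.6" --pt "3 0 0 0 0 0 -0.6" --pt "4 -0.1 0 0 0 0 -0.6" --pt "4 -0.1 0 0 0 0 -0.6" --pt "4 -0.1 0 0 0 0 -0.6" --pt "4 -0.1 0 0 0 0 -0.6" --pt "4 -0.1 0 0 0 0 -0.6" --pt "4 -0.1 0 0 0 0 -0.6" --pt "4 -0.1 0 0 0 0 -0.6" --pt "4 -0.1 0 0 0 0 -0.6" --pt "4 -0.1 0 0 0 0 -0.6" --pt "4 -0.1 0 0 0 0 -0.6" --pt "4 -0.1 0 0 0 0 -0.6" --pt "4 -0.1 0 0 0 0 -0.6"

```text
time: 7.5
tool_pos: [0.435, 0.2429, 0.2177]
tool_rot: [0.0, 0.737, 0.675, 0.0]
contact_force: [1.3, -0.2, -0.4]
gripper_width: 0.324
grasp_force: 59.1
```

Emit:
move_arm --pt "4 -0.1 0 0 0 0 -0.6" --pt "2 0 2 0 0 0 -0.6" --pt "1 0 2 0 0 0 -0.6" --pt "0 0 1 0 0 0 -0.6" --pt "0 0 0 0 0 0 -0.6" --pt "0 0 0 0 0 0 -0.6" --pt "0 0 0 0 0 0 -0.6"

```text
time: 8.08
tool_pos: [0.4414, 0.3099, 0.1686]
tool_rot: [0.0, 0.738, 0.675, 0.001]
contact_force: [0.6, -0.5, -0.3]
gripper_width: 0.328
grasp_force: 59.1
```

```bash
python3 - <<'E'
from h import *
import pickle
go([.4428,.353,.1],85); print(manip.state()["grasp_force"])
f=manip.grab_frame("wrist");pickle.dump(f,open("w6.pkl","wb"))
for n,X in dict(cr=(.4428,.353,.0165),nn=(.5152,.3471,.0165),cn=(.588,.3404,.022),bear=manip.state()["tool_pos"]).items(): print(n,(proj(f,X)*1.5625).round(0))
cv2.imwrite("pics/w6.png",cv2.resize(f["img"],(800,600),interpolation=cv2.INTER_CUBIC))
E
```

```text
pos [0.4414 0.3099 0.1686] w 0.328 t 8.0833 shift cm [ 4.3  -0.25  6.86] turn deg [ 0.08 -0.04 -0.13] shift after turn [ 4.31 -0.23  6.86]
59.13732160544896
cr [398. 213.]
nn [511. 212.]
cn [628. 213.]
bear [401. 374.]
```

View pics/w6.png

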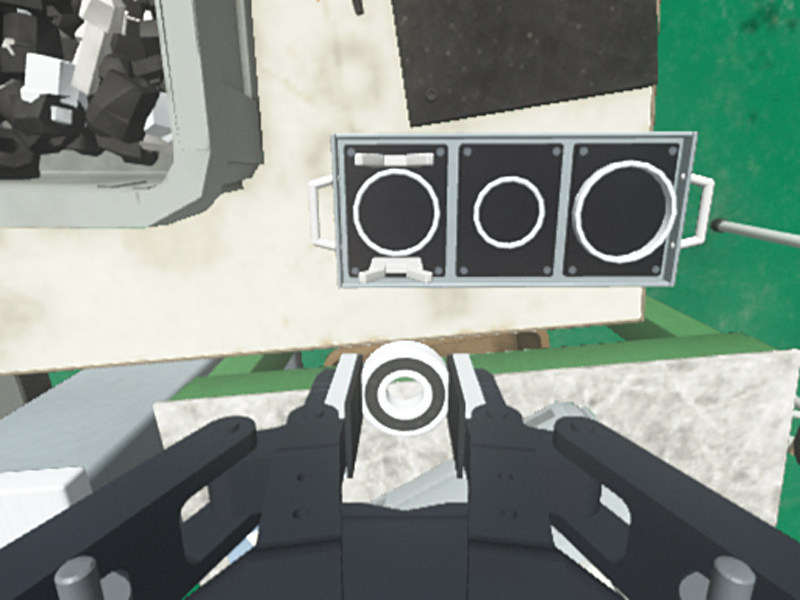

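The caddy is well aligned with the tool. Cradle rim is at (397,211), nut nest (509,213), collar nest (625,212), forks at (394,159) and (396,268), and the bearing is held at (403,392). I'll refine the nest centres from this view.

```bash
python3 - <<'E'
from h import *
import pickle
F=pickle.load(open("f0.pkl","rb"));T=F["top"];f=pickle.load(open("w6.pkl","rb"))
for n,(u,v),(a,b),z in[("cr",(397,211),(617,430),.0165),("nn",(509,213),(637,282),.0165),("cn",(625,212),(656,133),.022)]:
    o=(f,(u+.5)/1.5625-.5,(v+.5)/1.5625-.5); X,r=tri(o,(T,130+(a-449.5)/7-.5,150+(b+.5)/7-.5)); print(n,onz(*o,z).round(4),X.round(4),np.round(r,4))
# caddy yaw from top rim edge
a=onz(f,335/1.5625,134/1.5625,.019);b=onz(f,697/1.5625,132/1.5625,.019);print(np.degrees(np.arctan2(*(b-a)[1::-1])))
go([.4428,.3535,.08],85)
E
```

```text
cr [0.4421 0.3548 0.0165] [0.4427 0.3542 0.013 ] [0.0008 0.0008]
nn [0.514  0.3471 0.0165] [0.5146 0.347  0.0162] [0.0006 0.0006]
cn [0.586  0.3416 0.022 ] [0.5889 0.3412 0.0167] [0.0005 0.0005]
-4.835941720446693
pos [0.4416 0.31   0.169 ] w 0.328 t 8.1333 shift cm [ 4.34 -0.29  8.91] turn deg [ 0.13 -0.07 -0.14] shift after turn [ 4.35 -0.26  8.9 ]
```

Emit:
move_arm --pt "2.2 -0.15 0 0 0 0 -0.6" --pt "2.2 -0.15 1 0 0 0 -0.6" --pt "0 0 2 0 0 0 -0.6" --pt "0 0 2 0 0 0 -0.6" --pt "0 0 2 0 0 0 -0.6" --pt "0 0 2 0 0 0 -0.6" --pt "0 0 2 0 0 0 -0.6" --pt "0 0 1.5 0 0 0 -0.6" --pt "0 0 0.5 0 0 0 -0.6" --pt "0 0 0 0 0 0 -0.6" --pt "0 0 0 0 0 0 -0.6" --pt "0 0 0 0 0 0 -0.6"

```text
time: 9.13
tool_pos: [0.443, 0.3552, 0.0393]
tool_rot: [0.0, 0.738, 0.675, 0.002]
contact_force: [-0.0, -0.8, 1.1]
gripper_width: 0.325
grasp_force: 59.1
```

```bash
python3 - <<'E'
from h import *
go([.4425,.354,.0135],85)
E
```

```text
pos [0.443  0.3552 0.0393] w 0.325 t 9.1333 shift cm [-0.12 -0.05  2.58] turn deg [ 0.15 -0.11 -0.08] shift after turn [-0.12 -0.04  2.58]
```

Emit:
move_arm --pt "-0.1 0 0.7 0 0 0 -0.6" --pt "0 0 0.7 0 0 0 -0.6" --pt "0 0 0.5 0 0 0 -0.6" --pt "0 0 0.3 0 0 0 -0.6" --pt "0 0 0.15 0 0 0 -0.6" --pt "0 0 0.1 0 0 0 -0.6" --pt "0 0 0 0 0 0 -0.6" --pt "0 0 0 0 0 0 -0.6"

```text
time: 9.8
tool_pos: [0.4417, 0.3537, 0.0129]
tool_rot: [0.0, 0.738, 0.675, 0.0]
contact_force: [0.3, 0.0, -0.1]
gripper_width: 0.326
grasp_force: 59.1
```

Emit:
move_arm --pt "0 0 0.07 0 0 0 -0.6" --pt "0 0 0.07 0 0 0 -0.6" --pt "0 0 0 0 0 0 -0.6" --pt "0 0 0 0 0 0 -0.6"

```text
time: 10.13
tool_pos: [0.4418, 0.3538, 0.0117]
tool_rot: [0.0, 0.738, 0.675, 0.0]
contact_force: [-0.1, -0.1, 1.0]
gripper_width: 0.325
grasp_force: 59.2
```

Emit:
move_arm --pt "0 0 0.06 0 0 0 -0.6" --pt "0 0 0 0 0 0 -0.6" --pt "0 0 0 0 0 0 -0.6"

```text
time: 10.38
tool_pos: [0.4418, 0.3538, 0.0116]
tool_rot: [0.0, 0.738, 0.675, 0.0]
contact_force: [-1.6, -1.2, 6.0]
gripper_width: 0.327
grasp_force: 59.7
```

Contact at the expected floor height. Releasing and lifting.

Emit:
move_arm --pt "0 0 0 0 0 0 -0.3" --pt "0 0 0 0 0 0 -0.2" --pt "0 0 0 0 0 0 -0.15" --pt "0 0 0 0 0 0 -0.15" --pt "0 0 -0.5 0 0 0 -0.15" --pt "0 0 -1 0 0 0 -0.15" --pt "0 0 -3 0 0 0 -0.15" --pt "0 0 -4 0 0 0 0" --pt "0 0 -4 0 0 0 0.2" --pt "-1 0.4 -4 0 0 0 0.2" --pt "-2 0.8 -3 0 0 0 0.2" --pt "-2 0.8 -2 0 0 0 0.2" --pt "-1 0.4 0 0 0 0 0.2" --pt "0 0 0 0 0 0 0.2" --pt "0 0 0 0 0 0 0.2"

```text
time: 11.63
tool_pos: [0.4597, 0.2913, 0.2247]
tool_rot: [-0.0, 0.738, 0.675, -0.001]
contact_force: [-0.9, -0.5, 0.8]
gripper_width: 0.602
grasp_force: 0.0
```

```bash
python3 - <<'E'
from h import *
import pickle
go([.6026,-.2005,.2],85)
f=manip.grab_frame("wrist");pickle.dump(f,open("w7.pkl","wb"))
p=proj(f,(.4425,.354,.02));print(p); x,y=p.astype(int)
a=cv2.resize(f["img"][max(y-60,0):y+60,max(0,x-80):x+80],None,fx=5,fy=5,interpolation=cv2.INTER_CUBIC);cv2.imwrite("pics/w7.png",a)
E
```

```text
pos [0.4597 0.2913 0.2247] w 0.602 t 11.6333 shift cm [-47.7   18.63   2.46] turn deg [-0.08  0.02 -0.14] shift after turn [-47.75  18.52   2.47]
[238.3103968  117.27365765]
```

View pics/w7.png

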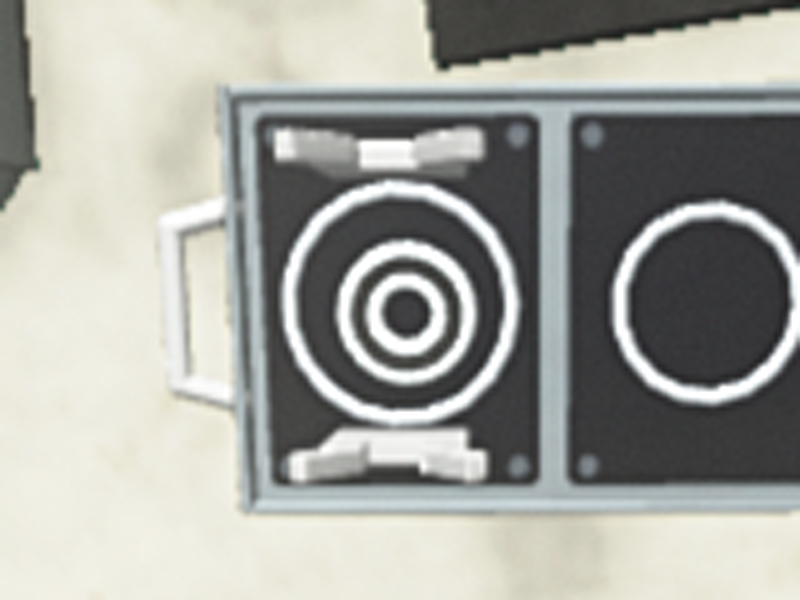

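The bearing lies flat inside the rim: its centre is at (406,312) and the rim's at (400,302). On to the spindle.

Emit:
move_arm --pt "-1.85 0.7 0 0 0 0 0.2" --pt "-3.67 1.43 0 0 0 0 0.2" --pt "-3.67 1.43 0 0 0 0 0.2" --pt "-3.67 1.43 0 0 0 0 0.2" --pt "-3.67 1.43 0 0 0 0 0.2" --pt "-3.67 1.43 0 0 0 0 0.2" --pt "-3.67 1.43 0 0 0 0 0.2" --pt "-3.67 1.43 0 0 0 0 0.2" --pt "-3.67 1.43 0 0 0 0 0.2" --pt "-3.67 1.43 0 0 0 0 0.2" --pt "-3.67 1.43 0 0 0 0 0.2" --pt "-3.67 1.43 0 0 0 0 0.2" --pt "-3.67 1.43 0 0 0 0 0.2" --pt "-1.85 0.7 0 0 0 0 0.2"

```text
time: 12.85
tool_pos: [0.6029, -0.2028, 0.2227]
tool_rot: [-0.002, 0.738, 0.675, -0.001]
contact_force: [-0.8, 0.7, 0.4]
gripper_width: 0.6
grasp_force: 0.0
```

Emit:
move_arm --pt "0 0 0 0 0 7.16 0.2" --pt "0 0 0 0 0 7.16 0.2" --pt "0 0 0 0 0 7.16 0.2" --pt "0 0 0 0 0 7.16 0.2" --pt "0 0 0 0 0 7.16 0.2" --pt "0 0 0 0 0 7.16 0.2" --pt "0 0 0 0 0 7.16 0.2" --pt "0 0 0 0 0 7.16 0.2" --pt "0 0 0 0 0 7.16 0.2" --pt "0 0 0 0 0 7.16 0.2" --pt "0 0 0 0 0 7.16 0.2" --pt "0 0 0 0 0 7.16 0.2" --pt "0 0 0 0 0 3.6 0.2" --pt "0 0 0 0 0 0 0.2" --pt "0 0 0 0 0 0 0.2" --pt "0 0 0 0 0 0 0.2"

```text
time: 14.18
tool_pos: [0.6027, -0.1994, 0.2243]
tool_rot: [-0.001, 0.999, -0.039, -0.001]
contact_force: [-0.4, 0.6, 0.8]
gripper_width: 0.598
grasp_force: 0.0
```

```bash
python3 - <<'E'
from h import *
import pickle
go([.6026,-.2005,.1],-4.5)
f=manip.grab_frame("wrist");pickle.dump(f,open("w8.pkl","wb"))
for X in[(.6026,-.2005,.024),(.647,-.204,.012),(.56,-.197,.012)]:print(proj(f,X).round(1))
cv2.imwrite("pics/w8.png",cv2.resize(f["img"],(800,600),interpolation=cv2.INTER_CUBIC))
w=pickle.load(open("w7.pkl","rb"))
for u,v in[(386,155),(397,440)]: print("slot",onz(w,158+u/5,57+v/5,.037).round(4))
E
```

```text
pos [ 0.6027 -0.1994  0.2243] w 0.598 t 14.1833 shift cm [ 0.02  0.12 12.43] turn deg [-0.05  0.12  0.05] shift after turn [-0.    0.11 12.43]
[260. 170.]
[260.1 131.7]
[259.8 200.9]
slot [0.4437 0.385  0.037 ]
slot [0.4394 0.3239 0.037 ]
```

View pics/w8.png

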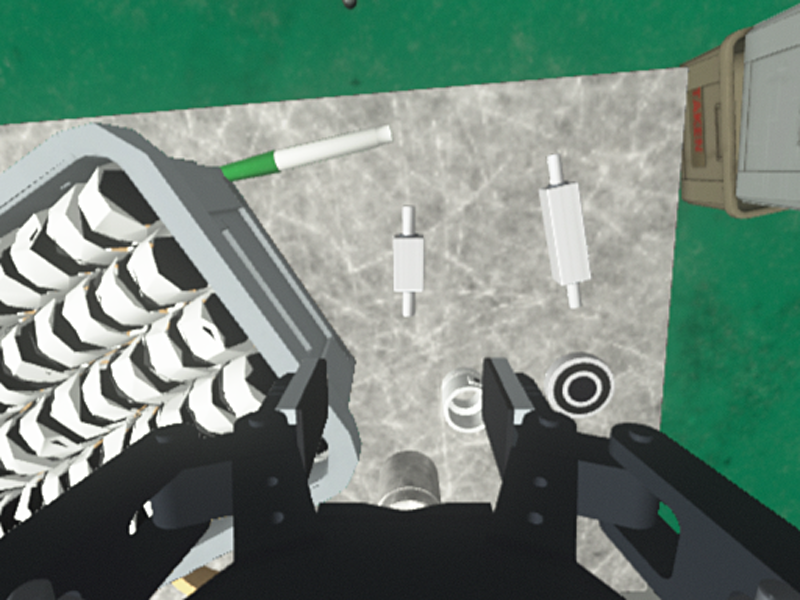

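```bash
python3 - <<'E'
from h import *
import pickle
F=pickle.load(open("f0.pkl","rb"))
g=lambda n,u,v:(F[n],u/1.5625,v/1.5625)
for a,b in[((483,290),(381,343)),((442,202),(513,308))]:
    print(*tri(g("top",*a),g("side",*b)))
go([.6026,-.2015,.018],-4.5)
E
```

```text
[ 0.5095094  -0.1629544   0.11181183] [np.float64(0.005127138844722936), np.float64(0.005127138844722992)]
[ 0.69351845 -0.07483921  0.14572115] [np.float64(0.003004833369751767), np.float64(0.0030048333697518977)]
pos [ 0.6028 -0.1996  0.2247] w 0.601 t 14.2333 shift cm [ 0.03  0.21 20.67] turn deg [-0.04  0.09  0.02] shift after turn [-0.    0.19 20.67]
```

Spindle square is at (409,263) with ends (408,208) and (408,315), aligned with the tool, and the bin wall is about 2 cm clear of the fingers. Descending.

Emit:
move_arm --pt "0 0.1 2 0 0 0 0.0" --pt "0 0.1 4 0 0 0 0.0" --pt "0 0 4 0 0 0 0.0" --pt "0 0 4 0 0 0 0.0" --pt "0 0 3 0 0 0 0.0" --pt "0 0 2 0 0 0 0.0" --pt "0 0 1 0 0 0 0.0" --pt "0 0 0 0 0 0 0.0" --pt "0 0 0 0 0 0 0.0" --pt "0 0 0 0 0 0 0.0"

```text
time: 15.07
tool_pos: [0.6044, -0.2029, 0.0282]
tool_rot: [0.001, 0.999, -0.04, 0.002]
contact_force: [-0.2, -0.3, 0.7]
gripper_width: 0.5
grasp_force: 0.0
```

```bash
python3 - <<'E'
from h import *
go([.6026,-.2015,.0045],-4.5)
E
```

```text
pos [ 0.6044 -0.2029  0.0282] w 0.5 t 15.0667 shift cm [-0.2  -0.12  2.36] turn deg [ 0.08 -0.2  -0.06] shift after turn [-0.19 -0.12  2.37]
```

Emit:
move_arm --pt "-0.1 -0.05 1 0 0 0 0.0" --pt "-0.1 -0.05 0.8 0 0 0 0.0" --pt "0 0 0.3 0 0 0 0.0" --pt "0 0 0.2 0 0 0 0.0" --pt "0 0 0 0 0 0 0.0" --pt "0 0 0 0 0 0 -0.3" --pt "0 0 0 0 0 0 -0.6" --pt "0 0 0 0 0 0 -0.8" --pt "0 0 0 0 0 0 -0.8" --pt "0 0 0 0 0 0 -0.8" --pt "0 0 0 0 0 0 -0.8"

```text
time: 15.98
tool_pos: [0.6013, -0.2012, 0.0033]
tool_rot: [0.0, 0.999, -0.04, 0.0]
contact_force: [0.1, -0.2, 1.9]
gripper_width: 0.267
grasp_force: 61.2
```

Emit:
move_arm --pt "0 0 -1 0 0 0 -0.8" --pt "0 0 -3 0 0 0 -0.8" --pt "0 0 -4 0 0 0 -0.8" --pt "0 0 -4 0 0 0 -0.8" --pt "0 0 -4 0 0 0 -0.8" --pt "0 0 -4 0 0 0 -0.8" --pt "0 0 -2 0 0 -3.8 -0.8" --pt "0 0 0 0 0 -7.16 -0.8" --pt "0 0 0 0 0 -7.16 -0.8" --pt "0 0 0 0 0 -7.16 -0.8" --pt "0 0 0 0 0 -7.16 -0.8" --pt "0 0 0 0 0 -7.16 -0.8" --pt "0 0 0 0 0 -7.16 -0.8" --pt "0 0 0 0 0 -7.16 -0.8" --pt "0 0 0 0 0 -7.16 -0.8" --pt "0 0 0 0 0 -7.16 -0.8" --pt "0 0 0 0 0 -7.16 -0.8" --pt "0 0 0 0 0 -7.16 -0.8" --pt "0 0 0 0 0 -7.16 -0.8" --pt "0 0 0 0 0 0 -0.8"

```text
time: 17.65
tool_pos: [0.6002, -0.2006, 0.2222]
tool_rot: [-0.001, 0.736, 0.677, -0.0]
contact_force: [-0.4, -0.2, -1.7]
gripper_width: 0.266
grasp_force: 60.7
```

Emit:
move_arm --pt "1.9 -0.7 0 0 0 0 -0.8" --pt "3.8 -1.45 0 0 0 0 -0.8" --pt "3.8 -1.45 0 0 0 0 -0.8" --pt "3.8 -1.45 0 0 0 0 -0.8" --pt "3.8 -1.45 0 0 0 0 -0.8" --pt "3.8 -1.45 0 0 0 0 -0.8" --pt "3.8 -1.45 0 0 0 0 -0.8" --pt "3.8 -1.45 0 0 0 0 -0.8" --pt "3.8 -1.45 0 0 0 0 -0.8" --pt "3.8 -1.45 0 0 0 0 -0.8" --pt "3.8 -1.45 0 0 0 0 -0.8" --pt "3.8 -1.45 0 0 0 0 -0.8" --pt "3.8 -1.45 0 0 0 0 -0.8" --pt "3.8 -1.45 0 0 0 0 -0.8" --pt "2.0 -0.8 1 0 0 0 -0.8" --pt "0.7 -0.3 2 0 0 0 -0.8" --pt "0 0 2 0 0 0 -0.8" --pt "0 0 0 0 0 0 -0.8" --pt "0 0 0 0 0 0 -0.8" --pt "0 0 0 0 0 0 -0.8"

```text
time: 19.32
tool_pos: [0.4413, 0.3544, 0.1738]
tool_rot: [0.0, 0.737, 0.676, 0.0]
contact_force: [-0.6, -0.4, -1.4]
gripper_width: 0.261
grasp_force: 60.6
```

```bash
python3 - <<'E'
from h import *
go([.442,.3543,.1],85.1)
E
```

```text
pos [0.4413 0.3544 0.1738] w 0.261 t 19.3167 shift cm [-0.01  0.07  7.38] turn deg [ 0.04 -0.03 -0.06] shift after turn [-0.01  0.07  7.38]
```

Emit:
move_arm --pt "0 0.06 2 0 0 0 -0.8" --pt "0 0 3 0 0 0 -0.8" --pt "0 0 3 0 0 0 -0.8" --pt "0 0 2 0 0 0 -0.8" --pt "0 0 1 0 0 0 -0.8" --pt "0 0 0 0 0 0 -0.8" --pt "0 0 0 0 0 0 -0.8"

```text
time: 19.9
tool_pos: [0.4425, 0.3548, 0.0643]
tool_rot: [0.0, 0.737, 0.676, 0.001]
contact_force: [0.1, 0.1, -2.3]
gripper_width: 0.264
grasp_force: 60.7
```

```bash
python3 - <<'E'
from h import *
go([.442,.3543,.035],85.1)
f=manip.grab_frame("wrist")
cv2.imwrite("pics/w9.png",cv2.resize(f["img"][130:330,130:390],None,fx=3,fy=3,interpolation=cv2.INTER_CUBIC))
E
```

```text
pos [0.4425 0.3548 0.0643] w 0.264 t 19.9 shift cm [-0.05 -0.05  2.93] turn deg [ 0.09 -0.07 -0.02] shift after turn [-0.05 -0.05  2.93]
```

View pics/w9.png

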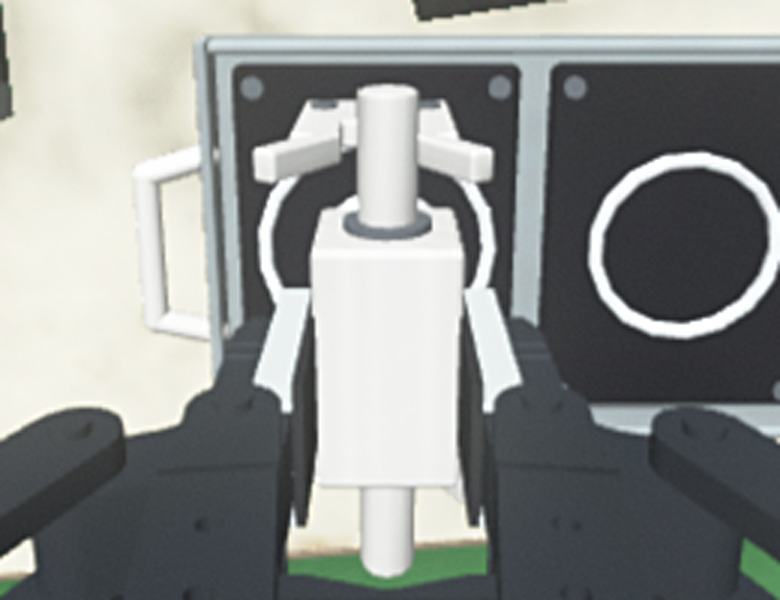

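The journal (column 387) sits over the fork slot, which spans about columns 340–418 (centre about 379), so it is roughly 1 mm off. I'll nudge it and lower gently.

Emit:
move_arm --pt "-0.05 -0.08 0.5 0 0 0 -0.8" --pt "0 0 0.5 0 0 0 -0.8" --pt "0 0 0.4 0 0 0 -0.8" --pt "0 0 0.3 0 0 0 -0.8" --pt "0 0 0.2 0 0 0 -0.8" --pt "0 0 0 0 0 0 -0.8" --pt "0 0 0 0 0 0 -0.8"

```text
time: 20.53
tool_pos: [0.4405, 0.354, 0.0436]
tool_rot: [-0.0, 0.736, 0.677, -0.0]
contact_force: [-0.4, -0.3, -2.8]
gripper_width: 0.262
grasp_force: 60.7
```

Emit:
move_arm --pt "0 0.05 0.2 0 0 0 -0.8" --pt "0 0 0.2 0 0 0 -0.8" --pt "0 0 0.2 0 0 0 -0.8" --pt "0 0 0.15 0 0 0 -0.8" --pt "0 0 0 0 0 0 -0.8" --pt "0 0 0 0 0 0 -0.8"

```text
time: 21.03
tool_pos: [0.441, 0.3539, 0.036]
tool_rot: [0.0, 0.736, 0.676, -0.0]
contact_force: [-0.3, 0.8, -2.5]
gripper_width: 0.261
grasp_force: 60.8
```

Emit:
move_arm --pt "0 0 0.1 0 0 0 -0.8" --pt "0 0 0.1 0 0 0 -0.8" --pt "0 0 0.05 0 0 0 -0.8" --pt "0 0 0 0 0 0 -0.8" --pt "0 0 0 0 0 0 -0.8"

```text
time: 21.45
tool_pos: [0.4411, 0.354, 0.0338]
tool_rot: [-0.0, 0.736, 0.676, -0.0]
contact_force: [0.3, 0.7, -3.1]
gripper_width: 0.264
grasp_force: 60.8
```

Emit:
move_arm --pt "0 0 0.07 0 0 0 -0.8" --pt "0 0 0.07 0 0 0 -0.8" --pt "0 0 0 0 0 0 -0.8" --pt "0 0 0 0 0 0 -0.8"

```text
time: 21.78
tool_pos: [0.4413, 0.3542, 0.0331]
tool_rot: [0.0, 0.736, 0.677, 0.0]
contact_force: [-1.7, -2.2, 2.8]
gripper_width: 0.263
grasp_force: 61.5
```

Bottomed out at the expected height. Releasing and going to the collar.

Emit:
move_arm --pt "0 0 0 0 0 0 -0.4" --pt "0 0 0 0 0 0 -0.2" --pt "0 0 0 0 0 0 -0.1" --pt "0 0 0 0 0 0 -0.1" --pt "0 0 -1 0 0 0 -0.1" --pt "0 0 -3 0 0 0 -0.1" --pt "0 0 -4 0 0 0 0" --pt "0 0 -4 0 0 0 0.2" --pt "0 0 -4 0 0 0 0.4" --pt "-2 0.3 -3 0 0 0 0.5" --pt "-3.5 0.55 0 0 0 0 0.5" --pt "-3.94 0.63 0 0 0 0 0.5" --pt "-3.94 0.63 0 0 0 0 0.5" --pt "-3.94 0.63 0 0 0 0 0.5" --pt "-3.94 0.63 0 0 0 0 0.5" --pt "-3.94 0.63 0 0 0 0 0.5" --pt "-3.94 0.63 0 0 0 0 0.5" --pt "-3.94 0.63 0 0 0 0 0.5" --pt "-3.94 0.63 0 0 0 0 0.5" --pt "-3.94 0.63 0 0 0 0 0.5"

```text
time: 23.45
tool_pos: [0.4712, -0.0616, 0.2235]
tool_rot: [0.001, 0.736, 0.676, 0.001]
contact_force: [0.9, 0.0, 0.2]
gripper_width: 0.754
grasp_force: 0.0
```

Emit:
move_arm --pt "-3.94 0.63 0 0 0 0 0.5" --pt "-3.94 0.63 0 0 0 0 0.5" --pt "-3.94 0.63 0 0 0 0 0.5" --pt "-3.4 0.55 1 0 0 0 0.5" --pt "-2 0.35 2 0 0 0 0.5" --pt "0 0 2 0 0 0 0.5" --pt "0 0 0 0 0 0 0.5" --pt "0 0 0 0 0 0 0.5" --pt "0 0 0 0 0 0 0.5"

```text
time: 24.2
tool_pos: [0.4851, -0.2333, 0.1738]
tool_rot: [0.001, 0.736, 0.677, 0.0]
contact_force: [0.4, -0.3, 0.3]
gripper_width: 0.749
grasp_force: 0.0
```

```bash
python3 - <<'E'
from h import *
import pickle
go([.4845,-.2435,.1],85)
f=manip.grab_frame("wrist");pickle.dump(f,open("w10.pkl","wb"))
p=proj(f,(.4845,-.2435,.041));print(p)
g=cv2.cvtColor(f["img"],cv2.COLOR_BGR2GRAY)
# body mask by brightness, then outer contour
x,y=p.astype(int); 
sub=g[max(0,y-50):y+50,x-50:x+50]
print(cv2.resize(sub,(25,25),interpolation=cv2.INTER_AREA))
w=pickle.load(open("w1.pkl","rb"));print(onz(w,534/1.5625,212/1.5625,.041))
E
```

```text
pos [ 0.4851 -0.2333  0.1738] w 0.749 t 24.2 shift cm [-1.01  0.02  7.38] turn deg [0.08 0.04 0.18] shift after turn [-1.02  0.03  7.38]
[257.49619115 192.38644361]
[[184 178 174 176 176 176 177 163 176 186 175 176 176 175 177 176 168 165
  163 168 163 164 191 191 186]
 [181 183 169 173 174 175 174 163 175 176 169 169 164 171 179 186 175 175
  161 160 179 179 196 196 186]
 [171 184 172 171 174 170 168 173 167 165 158 159 164 170 171 181 180 181
  161 164 188 174 186 196 184]
 [163 171 179 176 175 172 171 173 165 156 156 158 163 161 161 163 165 172
  181 187 191 192 186 179 185]
 [173 177 178 177 169 172 179 181 177 169 161 168 164 163 165 161 167 157
  183 185 179 187 179 172 191]
 [180 184 179 180 179 188 200 201 199 191 188 195 198 189 174 165 169 159
  157 176 166 171 168 160 167]
 [188 191 193 187 186 194 201 202 198 192 218 241 240 237 228 190 173 170
  164 174 179 164 163 164 172]
 [176 173 186 180 177 180 190 187 187 220 242 246 244 242 239 219 179 168
  165 162 172 158 163 161 161]
 [174 180 183 180 169 182 185 186 198 243 226 198 176 175 202 234 203 161
  154 157 161 158 153
[... 1028 characters left out ...]

  174 179 164 154 150 156 153]
 [167 177 173 165 153 154 145 146 148 154 150 141 136 149 160 173 170 172
  180 171 166 167 161 154 145]
 [152 155 174 167 153 147 143 142 138 155 138 135 134 147 160 170 159 175
  168 168 170 164 170 159 156]
 [144 146 157 176 168 160 150 146 150 153 140 139 142 156 161 173 161 163
  168 170 177 171 169 161 163]
 [148 156 156 173 165 159 148 145 148 156 152 155 165 170 178 168 166 159
  159 173 174 167 161 162 167]
 [140 157 164 181 176 156 146 155 160 156 154 147 172 174 169 164 168 166
  167 176 170 162 168 167 162]
 [151 153 170 173 157 158 151 148 153 155 151 148 174 195 185 176 166 167
  171 175 176 183 171 158 156]]
[ 0.48246122 -0.23879461  0.041     ]
```

Emit:
move_arm --pt "-0.4 0 2 0 0 0 0.5" --pt "-0.4 0 3 0 0 0 0.5" --pt "0 0 4 0 0 0 0.5" --pt "0 0 3 0 0 0 0.5" --pt "0 0 2 0 0 0 0.5" --pt "0 0 1 0 0 0 0.5" --pt "0 0 0.7 0 0 0 0.5" --pt "0 0 0 0 0 0 0.5" --pt "0 0 0 0 0 0 0.3" --pt "0 0 0 0 0 0 0.1" --pt "0 0 0 0 0 0 -0.1" --pt "0 0 0 0 0 0 -0.3" --pt "0 0 0 0 0 0 -0.4" --pt "0 0 0 0 0 0 -0.4" --pt "0 0 0 0 0 0 -0.4"

```text
time: 25.5
tool_pos: [0.4853, -0.2425, 0.0179]
tool_rot: [0.002, 0.736, 0.676, 0.0]
contact_force: [-0.7, 0.1, 5.7]
gripper_width: 0.454
grasp_force: 59.8
```

Emit:
move_arm --pt "0 0 -1 0 0 0 -0.4" --pt "0 0 -3 0 0 0 -0.4" --pt "0 0 -4 0 0 0 -0.4" --pt "0 0 -4 0 0 0 -0.4" --pt "0 0 -4 0 0 0 -0.4" --pt "0 0 -4 0 0 0 -0.4" --pt "2 0.2 -2 0 0 0 -0.4" --pt "3.9 0.34 0 0 0 0 -0.4" --pt "3.9 0.34 0 0 0 0 -0.4" --pt "3.9 0.34 0 0 0 0 -0.4" --pt "3.9 0.34 0 0 0 0 -0.4" --pt "3.9 0.34 0 0 0 0 -0.4" --pt "3.9 0.34 0 0 0 0 -0.4" --pt "3.9 0.34 0 0 0 0 -0.4" --pt "3.9 0.34 0 0 0 0 -0.4" --pt "3.9 0.34 0 0 0 0 -0.4" --pt "3.9 0.34 0 0 0 0 -0.4" --pt "3.9 0.34 0 0 0 0 -0.4" --pt "3.9 0.34 0 0 0 0 -0.4" --pt "3.9 0.34 0 0 0 0 -0.4"

```text
time: 27.17
tool_pos: [0.5745, 0.2817, 0.2366]
tool_rot: [0.0, 0.736, 0.677, 0.001]
contact_force: [1.6, -1.2, -0.4]
gripper_width: 0.455
grasp_force: 60.5
```

Emit:
move_arm --pt "3.9 0.34 1 0 0 0 -0.4" --pt "2 0.2 2 0 0 0 -0.4" --pt "0.5 0 3 0 0 0 -0.4" --pt "0 0 3 0 0 0 -0.4" --pt "0 0 2 0 0 0 -0.4" --pt "0 0 0 0 0 0 -0.4" --pt "0 0 0 0 0 0 -0.4" --pt "0 0 0 0 0 0 -0.4"

```text
time: 27.83
tool_pos: [0.5865, 0.3433, 0.128]
tool_rot: [0.001, 0.737, 0.676, 0.002]
contact_force: [0.4, -0.3, -0.3]
gripper_width: 0.455
grasp_force: 60.5
```

```bash
python3 - <<'E'
from h import *
go([.587,.3412,.033],85)
E
```

```text
pos [0.5865 0.3433 0.128 ] w 0.455 t 27.8333 shift cm [-0.22  0.04  9.5 ] turn deg [ 0.17 -0.09  0.13] shift after turn [-0.2   0.07  9.5 ]
```

Emit:
move_arm --pt "-0.2 0.05 2 0 0 0 -0.4" --pt "0 0 3 0 0 0 -0.4" --pt "0 0 2 0 0 0 -0.4" --pt "0 0 1 0 0 0 -0.4" --pt "0 0 0.5 0 0 0 -0.4" --pt "0 0 0.3 0 0 0 -0.4" --pt "0 0 0.2 0 0 0 -0.4" --pt "0 0 0 0 0 0 -0.4" --pt "0 0 0 0 0 0 -0.4" --pt "0 0 0 0 0 0 -0.4"

```text
time: 28.67
tool_pos: [0.5865, 0.3413, 0.0368]
tool_rot: [0.0, 0.736, 0.676, 0.001]
contact_force: [0.6, 0.5, -1.6]
gripper_width: 0.453
grasp_force: 60.5
```

Emit:
move_arm --pt "0 0 0.15 0 0 0 -0.4" --pt "0 0 0.15 0 0 0 -0.4" --pt "0 0 0.1 0 0 0 -0.4" --pt "0 0 0.08 0 0 0 -0.4" --pt "0 0 0 0 0 0 -0.4" --pt "0 0 0 0 0 0 -0.4"

```text
time: 29.17
tool_pos: [0.5859, 0.3411, 0.0319]
tool_rot: [-0.0, 0.736, 0.677, 0.0]
contact_force: [-2.5, -1.0, 5.1]
gripper_width: 0.452
grasp_force: 61.2
```

Emit:
move_arm --pt "0 0 0 0 0 0 0.1" --pt "0 0 0 0 0 0 0.3" --pt "0 0 0 0 0 0 0.3" --pt "0 0 0 0 0 0 0.3" --pt "0 0 -1 0 0 0 0.3" --pt "0 0 -3 0 0 0 0.3" --pt "0 0 -4 0 0 0 0.3" --pt "0 0 -4 0 0 0 0.3" --pt "0 0 -4 0 0 0 0.2" --pt "-2 -0.35 -3 0 0 0 0" --pt "-4 -0.7 0 0 0 0 0" --pt "-4 -0.7 0 0 0 0 0" --pt "-4 -0.7 0 0 0 0 0" --pt "-4 -0.7 0 0 0 0 0" --pt "-4 -0.7 0 0 0 0 0" --pt "-4 -0.7 0 0 0 0 0" --pt "-4 -0.7 0 0 0 0 0" --pt "-4 -0.7 0 0 0 0 0" --pt "-4 -0.7 0 0 0 0 0" --pt "-4 -0.7 0 0 0 0 0"

```text
time: 30.83
tool_pos: [0.4761, -0.073, 0.2216]
tool_rot: [0.001, 0.736, 0.677, 0.0]
contact_force: [0.7, 0.0, 0.7]
gripper_width: 0.497
grasp_force: 0.0
```

Emit:
move_arm --pt "-4 -0.7 0 0 0 0 0" --pt "-4 -0.7 0 0 0 0 0" --pt "-4 -0.7 0 0 0 0 0" --pt "-4 -0.7 0 0 0 0 0" --pt "-4 -0.7 0 0 0 0 0" --pt "-4 -0.7 1 0 0 0 0" --pt "-4 -0.7 1 0 0 0 0" --pt "-2 -0.4 2 0 0 0 0" --pt "0 0 3 0 0 0 -0.1" --pt "0 0 3 0 0 0 -0.1" --pt "0 0 0 0 0 0 -0.1" --pt "0 0 0 0 0 0 -0.1" --pt "0 0 0 0 0 0 -0.1"

```text
time: 31.92
tool_pos: [0.3995, -0.3661, 0.1227]
tool_rot: [0.001, 0.736, 0.677, -0.0]
contact_force: [0.3, -0.3, 0.3]
gripper_width: 0.455
grasp_force: 0.0
```

```bash
python3 - <<'E'
from h import *
go([.396,-.369,.002],85)
f=manip.grab_frame("wrist");p=proj(f,(.396,-.369,.01));print(p)
x,y=p.astype(int);g=cv2.cvtColor(f["img"],cv2.COLOR_BGR2GRAY);sub=g[y-40:y+40,x-40:x+40]
print(cv2.resize(sub,(20,20),interpolation=cv2.INTER_AREA))
n,l,s,c=cv2.connectedComponentsWithStats((sub>222).astype(np.uint8))
for i in range(1,n):
    if s[i,4]>80: print(s[i],c[i]+[x-40,y-40])
E
```

```text
pos [ 0.3995 -0.3661  0.1227] w 0.455 t 31.9167 shift cm [-0.3  -0.35 12.07] turn deg [0.1  0.1  0.17] shift after turn [-0.32 -0.33 12.07]
[253.53926466 190.81153307]
[[194 192 184 181 177 176 179 179 173 180 183 180 171 181 202 187 182 175
  163 166]
 [195 197 187 186 177 182 185 180 170 175 181 179 171 184 201 182 176 178
  167 170]
 [195 194 185 191 176 184 189 184 165 163 170 176 181 188 191 185 181 182
  176 176]
 [186 182 188 183 183 190 186 182 166 168 168 163 165 183 183 187 178 177
  187 186]
 [180 174 187 188 185 199 192 183 178 176 173 171 169 183 184 184 177 178
  183 191]
 [176 174 191 203 191 195 201 198 190 182 177 179 176 187 178 175 177 176
  174 187]
 [188 184 196 196 193 189 192 192 194 187 181 194 192 193 174 177 185 180
  180 187]
 [183 210 215 200 192 196 204 215 214 220 227 215 205 202 195 193 204 194
  190 185]
 [175 193 189 183 177 182 195 204 248 255 255 251 203 181 185 190 199 186
  182 189]
 [177 197 186 178 180 187 202 211 255 176 124 221 245 172 174 180 177 184
  184 190]
 [186 188 180 186 182 190 195 221 244  66  62 142 234 171 183 177 180 190
  188 194]
 [197 182 180 184 179 189 186 192 245 144 105 212 211 175 178 170 184 185
  178 186]
 [202 187 176 180 183 196 198 181 198 236 240 221 192 180 182 178 184 176
  169 170]
 [191 182 170 176 178 183 193 190 185 171 163 165 179 185 181 188 187 190
  181 170]
 [195 190 169 164 164 174 181 185 189 178 174 177 185 190 192 195 193 190
  191 187]
 [192 180 170 162 163 171 174 181 189 182 191 199 196 189 189 196 184 179
  181 182]
 [176 167 175 174 172 170 175 180 186 189 195 199 191 181 187 184 180 184
  178 171]
 [174 168 170 169 172 180 176 179 174 192 194 190 178 175 177 167 182 186
  188 180]
 [176 173 170 169 177 183 187 172 174 182 185 191 190 187 179 177 197 192
  189 179]
 [218 128 164 178 180 180 183 181 176 188 186 190 190 190 194 194 200 197
  192 182]]
[ 30  29  22  23 274] [253.37226277 189.59124088]
```

Emit:
move_arm --pt "-0.15 -0.15 2 0 0 0 -0.1" --pt "-0.15 -0.15 3 0 0 0 -0.1" --pt "0 0 3 0 0 0 -0.1" --pt "0 0 2 0 0 0 -0.1" --pt "0 0 1 0 0 0 -0.1" --pt "0 0 0.5 0 0 0 -0.1" --pt "0 0 0 0 0 0 -0.1" --pt "0 0 0 0 0 0 -0.1" --pt "0 0 0 0 0 0 -0.1"

```text
time: 32.72
tool_pos: [0.3968, -0.3696, 0.0079]
tool_rot: [0.002, 0.736, 0.677, -0.0]
contact_force: [0.0, 0.0, -0.0]
gripper_width: 0.447
grasp_force: 0.0
```

```bash
python3 - <<'E'
from h import *
go([.396,-.369,.0025],85)
E
```

```text
pos [ 0.3968 -0.3696  0.0079] w 0.447 t 32.7167 shift cm [ 0.05 -0.08  0.54] turn deg [0.15 0.16 0.15] shift after turn [ 0.05 -0.08  0.54]
```

Emit:
move_arm --pt "0 0 0.25 0 0 0 -0.1" --pt "0 0 0.2 0 0 0 -0.2" --pt "0 0 0 0 0 0 -0.3" --pt "0 0 0 0 0 0 -0.4" --pt "0 0 0 0 0 0 -0.5" --pt "0 0 0 0 0 0 -0.6" --pt "0 0 0 0 0 0 -0.9" --pt "0 0 0 0 0 0 -0.9" --pt "0 0 0 0 0 0 -0.9" --pt "0 0 0 0 0 0 -0.9"

```text
time: 33.55
tool_pos: [0.3957, -0.3684, 0.0015]
tool_rot: [0.0, 0.736, 0.676, -0.0]
contact_force: [-0.9, 1.3, 4.1]
gripper_width: 0.205
grasp_force: 58.7
```

Emit:
move_arm --pt "0 0 -1 0 0 0 -0.9" --pt "0 0 -3 0 0 0 -0.9" --pt "0 0 -4 0 0 0 -0.9" --pt "0 0 -4 0 0 0 -0.9" --pt "0 0 -4 0 0 0 -0.9" --pt "0 0 -4 0 0 0 -0.9" --pt "2 0.15 -2 0 0 0 -0.9" --pt "4 0.32 0 0 0 0 -0.9" --pt "4 0.32 0 0 0 0 -0.9" --pt "4 0.32 0 0 0 0 -0.9" --pt "4 0.32 0 0 0 0 -0.9" --pt "4 0.32 0 0 0 0 -0.9" --pt "4 0.32 0 0 0 0 -0.9" --pt "4 0.32 0 0 0 0 -0.9" --pt "4 0.32 0 0 0 0 -0.9" --pt "4 0.32 0 0 0 0 -0.9" --pt "4 0.32 0 0 0 0 -0.9" --pt "4 0.32 0 0 0 0 -0.9" --pt "4 0.32 0 0 0 0 -0.9" --pt "4 0.32 0 0 0 0 -0.9"

```text
time: 35.22
tool_pos: [0.484, 0.1684, 0.2216]
tool_rot: [0.0, 0.736, 0.677, 0.0]
contact_force: [0.8, -1.0, -0.2]
gripper_width: 0.202
grasp_force: 58.7
```

Emit:
move_arm --pt "4 0.32 0 0 0 0 -0.9" --pt "4 0.32 0 0 0 0 -0.9" --pt "4 0.32 0 0 0 0 -0.9" --pt "4 0.32 0 0 0 0 -0.9" --pt "2 0.2 1 0 0 0 -0.9" --pt "0.3 0 3 0 0 0 -0.9" --pt "0 0 3 0 0 0 -0.9" --pt "0 0 2 0 0 0 -0.9" --pt "0 0 1 0 0 0 -0.9" --pt "0 0 0 0 0 0 -0.9" --pt "0 0 0 0 0 0 -0.9" --pt "0 0 0 0 0 0 -0.9"

```text
time: 36.22
tool_pos: [0.5157, 0.3477, 0.1234]
tool_rot: [0.0, 0.737, 0.676, 0.002]
contact_force: [0.9, -0.0, 0.5]
gripper_width: 0.203
grasp_force: 58.7
```

```bash
python3 - <<'E'
from h import *
go([.5146,.347,.018],85)
E
```

```text
pos [0.5157 0.3477 0.1234] w 0.203 t 36.2167 shift cm [-0.1  -0.13 10.54] turn deg [ 0.16 -0.11  0.12] shift after turn [-0.08 -0.1  10.54]
```

Emit:
move_arm --pt "-0.1 -0.1 2 0 0 0 -0.9" --pt "0 0 3 0 0 0 -0.9" --pt "0 0 2 0 0 0 -0.9" --pt "0 0 1.5 0 0 0 -0.9" --pt "0 0 0.8 0 0 0 -0.9" --pt "0 0 0.4 0 0 0 -0.9" --pt "0 0 0.3 0 0 0 -0.9" --pt "0 0 0 0 0 0 -0.9" --pt "0 0 0 0 0 0 -0.9" --pt "0 0 0 0 0 0 -0.9"

```text
time: 37.05
tool_pos: [0.5143, 0.3469, 0.0226]
tool_rot: [0.0, 0.736, 0.676, 0.001]
contact_force: [-0.1, 0.3, 0.0]
gripper_width: 0.204
grasp_force: 58.7
```

Floor contact is expected at TCP z ≈ 0.0155.

Emit:
move_arm --pt "0 0 0.2 0 0 0 -0.9" --pt "0 0 0.2 0 0 0 -0.9" --pt "0 0 0.15 0 0 0 -0.9" --pt "0 0 0.08 0 0 0 -0.9" --pt "0 0 0 0 0 0 -0.9" --pt "0 0 0 0 0 0 -0.9"

```text
time: 37.55
tool_pos: [0.5135, 0.3464, 0.0155]
tool_rot: [-0.0, 0.736, 0.677, -0.0]
contact_force: [-2.7, -1.0, 6.3]
gripper_width: 0.207
grasp_force: 59.3
```

Contact with the floor. Releasing, lifting clear and taking a picture.

Emit:
move_arm --pt "0 0 0 0 0 0 -0.4" --pt "0 0 0 0 0 0 -0.3" --pt "0 0 0 0 0 0 -0.2" --pt "0 0 0 0 0 0 -0.2" --pt "0 0 -0.5 0 0 0 -0.2" --pt "0 0 -2 0 0 0 -0.2" --pt "0 0 -4 0 0 0 -0.2" --pt "0 0 -4 0 0 0 -0.2" --pt "0 0 -4 0 0 0 -0.2" --pt "-2 0 -4 0 0 0 -0.2" --pt "-3 0 -2 0 0 0 -0.2" --pt "-1 0 0 0 0 0 -0.2" --pt "0 0 0 0 0 0 -0.2" --pt "0 0 0 0 0 0 -0.2"

```text
time: 38.72
tool_pos: [0.5079, 0.2876, 0.2162]
tool_rot: [-0.0, 0.737, 0.676, -0.0]
contact_force: [-0.7, 0.3, -0.8]
gripper_width: 0.402
grasp_force: 0.0
```

```bash
python3 - <<'E'
from h import *
f=manip.grab_frame("wrist");p=proj(f,(.515,.347,.03)).astype(int);print(p)
y0=max(0,p[1]-75);x0=max(0,p[0]-130)
c=cv2.resize(f["img"][y0:y0+150,x0:x0+260],None,fx=3,fy=3,interpolation=cv2.INTER_CUBIC);cv2.imwrite("pics/w10.png",c)
E
```

```text
[259 118]
```

View pics/w10.png

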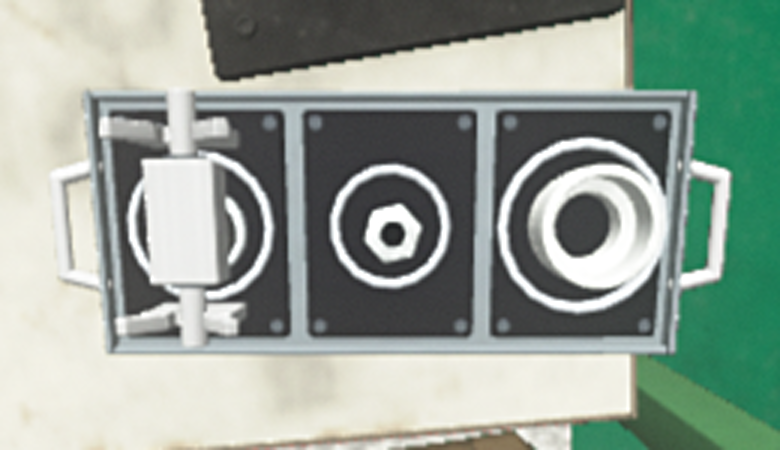

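The picture shows the spindle in both fork slots (journals at (180,120) and (192,315)) with the bearing visible under it. The nut lies flat in its nest (392,233) and the collar stands upright within its rim (base about (575,225)). The gripper is clear, so I'm handing in.

```bash
python3 -c "
from plant import manip
print(manip.job_done())"
```

```text
the job is handed in; nothing more can be done
None
```

The spindle kit is made up in the caddy in the order asked and handed in at about 39 s: bearing, spindle, collar and nut are placed and released; no verdict on the judging came back.

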